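Stand the fallen spice jar back in its lane and close up the row

TASK

One spice jar has fallen out of the row and lies on the counter: stand it upright in the lane, in the wide gap its neighbours have left, setting it down rather than dropping it. Then push the row along the lane towards the stop plate, without ramming it, until all four jars stand together with no gaps, the first against the stop. Leave no jar tipped over and do not disturb the bottle, the timer or the bowl nearby.

Things in the scene. Friction and masses are not known exactly. Their poses are not given: they have to be found in the camera images.
- lane: fixed steel channel on the counter, 68 mm wide (its x), 370 mm long (its y), floor 3 mm thick; two low side walls 3 mm thick and 24 mm high leave 62 mm between them. Origin: centre of its underside on the counter; y runs along the channel from the stop plate (at -y) to the open end (at +y), z up
- stop (a point): point on the lane's floor (3 mm above the counter), in the middle of the lane, at the inner face of the stop plate (68 mm wide, 60 mm high, 5 mm thick) that closes one end; axes as the lane's, so y measures the distance from the stop along the row
- fallen: the fallen jar, lying on a flat side on the counter in front of the lane: square-section brown spice jar 50 x 50 mm, 80 mm tall to the shoulder, then a tapering shoulder and a round red screw cap 40 mm across from 88 to 110 mm; about 0.2 kg. Origin: centre of its base (25 mm above the counter while it lies); z points from base to cap, x and y are normal to the flat sides
- jar_a: jar nearest the stop; same make as the fallen one, standing upright in the lane; origin: centre of its base, z up through the cap
- jar_b: jar on the other side of the gap; same make as the fallen one, standing upright in the lane; origin: centre of its base, z up through the cap
- jar_c: last jar of the row, next to jar_b on the open end's side; same make as the fallen one, standing upright in the lane; origin: centre of its base, z up through the cap
- oil: green oil bottle standing on the counter beyond the stop end, 60 mm across, 230 mm tall; origin: centre of its base. Bystander
- timer: flat white kitchen timer lying on the counter, 65 x 65 x 20 mm; origin: centre of its underside. Bystander
- bowl: small steel bowl on the counter beyond the open end of the lane, 130 mm across, 50 mm high; origin: centre of its base. Bystander
There are look-alikes about, which are no part of the job. Leave any blue look-alike of the jar_c alone. Leave any purple look-alike of the fallen alone.

How it is judged:
By the outcome, as a careful person would: the job done as asked, in the order asked, and still so for the second after the job is handed in, with the robot touching nothing.
It also fails if it takes over 54 s, if anything falls off the work surface, if the arm or the gripper's body presses on something with over 40 N, if the wrist force passes 120 N, or if a joint passes its speed limit or range.

ROBOT

A 7-joint arm with a two-finger parallel gripper is mounted at the origin on the work surface. World frame = base frame: x ahead of the robot, y to its left, z up, the work surface at z = 0. Lengths are in m, angles in rad, forces in N, time in s.
With the tool pointing down it reaches from about 0.425 to 0.825 m from the base axis. Payload 3.6 kg.
Tool frame: the origin (TCP) lies midway between the tips of the shut fingers; the grasp point (between the pads) lies pinch_z behind it (pinch_z is the distance from the TCP to the grasp point, in m); z points along the fingers, y is the line along which they close (so a half turn about z gives the same grasp; the last joint's range is limited). The gripper opens to 93 mm and grips with 3 to 60 N. Pads are 15 mm wide; open, the fingers measure 128 mm over their backs; the gripper's body (75 mm by 188 mm) begins 65 mm behind the grasp point.
Start: joints at [1.077, 0.615, -0.013, 1.423, 0.008, 1.103, -0.04], TCP at [0.293, -0.58, 0.219] pointing down, gripper open.
Joint ranges: [-3.12, 3.12], [-0.3, 2.06], [-1.34, 1.32], [0.26, 2.42], [-1.36, 4.5], [0.01, 1.98], [-2.84, 2.84]. Speed limits (rad/s): [2.79, 2.79, 3.14, 3.14, 3.14, 3.14, 3.14].

INTERFACE

Orientations are given as a 3x3 rotation matrix whose columns are the frame's x, y, z axes.
In Python, from cell import read_state, capture, get_calibration, hand_in, spot_in, cut_out, landmark_of, pinch_z gives the robot as it stands.
- The arm moves only by the tool servo_tool, never from a script. Its argument "targets" is a list of rows, each a list of 7 numbers: the shift along the tool's x, y, z in m, then the turn, a rotation vector about the tool's x, y, z in degrees, then the closure, from 0 (fully open) to 1 (shut). A call has exactly 10 rows; each row shifts and turns the commanded pose from where the row before left it, along the tool's axes as they then stand; what a row does not reach is not made up. A row lasts 1/12 s, in which the tool goes at most 41.7 mm and 7.16 degrees, less where a joint would pass 70% of its speed; a pose out of reach is approached as far as the arm can. A call with a gripper value outside its range is refused whole. The fingers move at their own pace and stop on an object; "force" is the grip in N (left out, the last holds). Time passes only in rows, so rows that do not move let the fingers close, or fill a call up. It gives the time, the measured TCP pose, the force, the opening and the grip force at its end, in the units of the state.
- read_state(): the state, without advancing time (a new reading comes with each control period).
- capture(name): name is "side" or "top"; returns the picture (480x640x3 uint8, red, green, blue); there is no depth.
- get_calibration(name): a dict with "intrinsics" (3x3 intrinsics, pixels), "rvec" (rotation vector, rad) and "tvec" (3), from world to camera coordinates, as OpenCV has them. Camera axes: x right, y down, z forward; pixel columns grow to the right and rows downward; lengths in m; the calibration is good to about 2 mm. A picture is of the moment at which its call begins. get_calibration takes no time and is no camera call.
- hand_in(): hands the job in; it is judged then, once.
Trained networks look in the newest picture that a camera, given by its name, has taken for a name from the list of things; names that differ only in an ending like _2 or _b are one class to them, and where a whole thing is asked for, a point or a joint stands for the part that bears it (a point fixed in the world has none). Each returns a list of dicts, best first, with "p" (0 to 1); they miss things now and then, are a little off and sometimes report something else, mostly with a low value. They report only what shows in the picture. A call takes as long as a camera call. They do not tell look-alikes from the thing itself.
- spot_in(camera, target): "extent" ([left, top, width, height] in pixels, round what is visible of it).
- cut_out(camera, target): "mask" (480x640 bool, what is visible of it) and "extent" ([left, top, width, height] in pixels, round what is visible of it).
- landmark_of(camera, target): "centre" ([column, row] in pixels: a listed point, or the origin of a listed thing).
The state is a dict: "time": time; "joint_pos": joint angles; "qd": joint speeds; "tau": joint torques, N m; "tool_pos": TCP position; "tcp_rot": TCP orientation; "ft_force": force on the tool from outside, world axes, zero at the start; "ft_torque": the same for the moment, N m; "width": finger opening in m; "grasp_force": force on a finger pad.
Only numpy, scipy, OpenCV 4.12 (cv2) and the standard library are available. Lean on these libraries where they do the work, as an engineer would, in place of code of your own. Each camera call takes 0.05 s, during which the arm holds its last target. There are 200 camera calls.

## Working session

There is one attempt and no reset: what is moved stays moved. The work goes in short steps, Python scripts to look and compute and a tool call to move; the robot and the scene stay as the last step left them, time stands still between calls to the robot, and variables do not carry over. Pictures are saved under pics/ and viewed, at most 13 in all, crops included, and the job is handed in when it is done.

Besides the shell and the picture viewer there is one more tool, called after "Request:" by a JSON object that holds its "method" and its "body", one argument or row to a line. servo_tool: Moves the arm, as the interface text tells. Its arguments: {"type":"object","properties":{"targets":{"type":"array"},"force":{"type":"number"}},"required":["targets"]}

```bash
mkdir -p pics; ls; python3 - <<'E'
from cell import *
import cv2,numpy as np
for c in("side","top"):
    im=capture(c); cv2.imwrite(f"pics/{c}0.png",im[...,::-1])
    k=get_calibration(c); print(c,np.round(k["intrinsics"],1).tolist(),np.round(k["rvec"],4),np.round(k["tvec"],4))
    for t in("fallen","jar_a","stop","lane"):
        print(t,[(np.round(d["centre"],1).tolist(),round(d["p"],2)) for d in landmark_of(c,t)])
s=read_state();print(pinch_z,s["time"],s["tool_pos"],np.round(s["tcp_rot"],3).tolist(),s["width"])
E
```

```text
pics
side [[564.9, 0.0, 308.5], [0.0, 564.9, 235.1], [0.0, 0.0, 1.0]] [ 0.9188 -2.5978  0.9311] [0.4617 0.3099 1.1905]
fallen [([337.5, 289.5], 0.88), ([296.2, 339.4], 0.83)]
jar_a [([220.4, 242.2], 0.94), ([319.6, 206.0], 0.93), ([262.6, 264.5], 0.83), ([280.1, 254.8], 0.77), ([188.8, 273.3], 0.59)]
stop [([324.4, 203.5], 0.9)]
lane [([285.2, 241.2], 0.85)]
top [[550.5, 0.0, 327.0], [0.0, 550.5, 236.0], [0.0, 0.0, 1.0]] [ 2.1186 -2.1255  0.2218] [0.0107 0.5782 1.4141]
fallen [([302.3, 283.7], 0.91), ([243.0, 289.8], 0.8)]
jar_a [([282.2, 171.4], 0.91), ([368.3, 214.5], 0.87), ([239.2, 182.5], 0.78), ([283.9, 222.2], 0.69), ([301.3, 219.9], 0.56)]
stop [([381.1, 214.0], 0.73)]
lane [([317.4, 216.3], 0.69), ([370.8, 214.0], 0.17)]
0.0188 0.5 [ 0.29251494 -0.58041344  0.21863305] [[0.893, 0.45, 0.0], [0.45, -0.893, 0.0], [0.0, -0.0, -1.0]] 0.09271419231829178
```

View pics/side0.png

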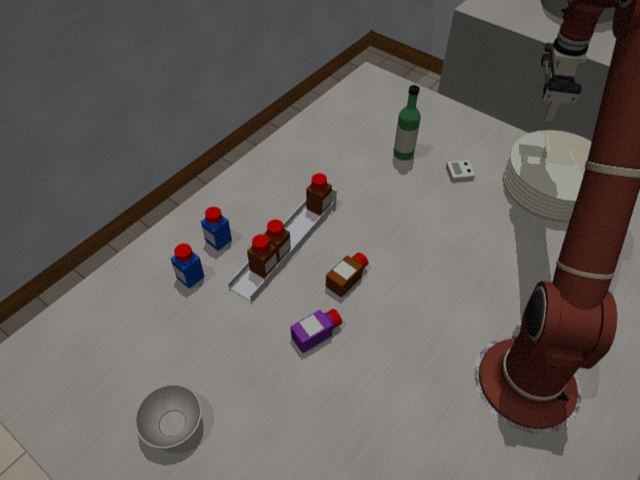

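View pics/top0.png

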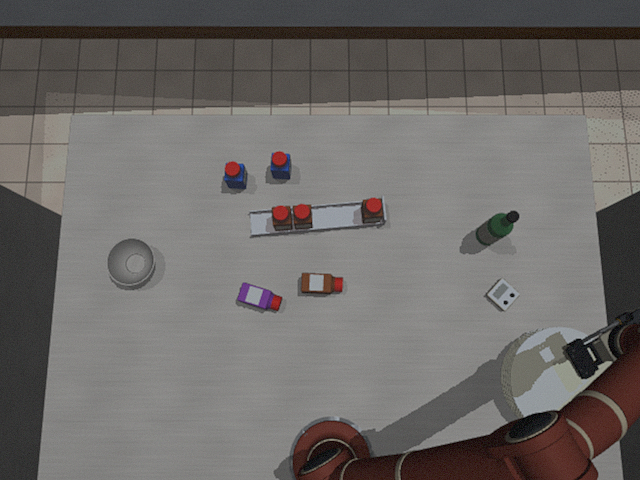

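The pictures show the brown fallen jar at top (320,284) / side (345,275). The row jars are at top (373,210), (302,215) and (282,217), with the stop at the right end. The purple and blue jars are look-alikes.

```bash
cat >h.py <<'E'
from cell import *
import cv2,numpy as np
def P(c):
    k=get_calibration(c);R=cv2.Rodrigues(np.array(k["rvec"],float))[0];return np.array(k["intrinsics"]),R,np.array(k["tvec"],float).ravel()
def onz(c,px,z):
    K,R,t=P(c);d=R.T@np.linalg.inv(K)@[px[0],px[1],1];o=-R.T@t;return o+d*(z-o[2])/d[2]
def tri(a,b):
    M=[];
    X=cv2.triangulatePoints(*[P(c)[0]@np.c_[P(c)[1],P(c)[2]] for c in("side","top")],np.array(a,float).reshape(2,1),np.array(b,float).reshape(2,1))
    return (X[:3]/X[3]).ravel()
def proj(c,X):
    K,R,t=P(c);q=K@(R@np.array(X)+t);return q[:2]/q[2]
E
python3 - <<'E'
from h import *
np.set_printoptions(precision=4,suppress=True)
for n,a,b,z in(("fallen",(337.5,289.5),(302.3,283.7),.025),("A",(319.6,206),(368.3,214.5),.003),("B",(280.1,254.8),(301.3,219.9),.003),("C",(262.6,264.5),(283.9,222.2),.003),("stop",(324.4,203.5),(381.1,214),.003),("lane",(285.2,241.2),(317.4,216.3),0),("purple",(296.2,339.4),(243,289.8),.025)):
    print(n,tri(a,b),onz("side",a,z)[:2],onz("top",b,z)[:2])
for c in("side","top"):
    capture(c)
    for d in cut_out(c,"fallen"):
        m=d["mask"];print(c,d["extent"],d["p"],cv2.minAreaRect(np.argwhere(m)[:,::-1].astype(np.float32)))
    # red caps
    im=cv2.cvtColor(capture(c),cv2.COLOR_RGB2HSV)
    m=(((im[...,0]<4)|(im[...,0]>176))&(im[...,1]>230)&(im[...,2]>120)).astype(np.uint8)
    n,l,s,ce=cv2.connectedComponentsWithStats(m)
    for i in range(1,n):
        if 40<s[i,4]<600:print(c,s[i],ce[i])
    L=[d for d in cut_out(c,"lane")]
    for d in L: print("lane",d["p"],cv2.boxPoints(cv2.minAreaRect(np.argwhere(d["mask"])[:,::-1].astype(np.float32))).tolist())
for c in("side","top"):
    k=P(c);print(-k[1].T@k[2])
E
```

```text
fallen [0.4517 0.0741 0.0154] [0.4445 0.0781] [0.4541 0.0754]
A [ 0.6454 -0.1067  0.018 ] [ 0.6527 -0.1179] [ 0.6501 -0.1076]
B [0.6291 0.0772 0.0082] [0.6271 0.0727] [0.6349 0.0797]
C [0.6285 0.129  0.0187] [0.641  0.1224] [0.6285 0.1281]
stop [ 0.656  -0.1448 -0.0124] [ 0.6483 -0.1331] [ 0.6514 -0.1434]
lane [0.6436 0.0345 0.0076] [0.6473 0.0299] [0.6459 0.0348]
purple [0.439  0.2351 0.0163] [0.4355 0.2386] [0.4382 0.2339]
side [291.0, 310.0, 47.1, 41.6] 0.93 ((315.9588928222656, 327.7300720214844), (29.30576515197754, 53.33851623535156), 59.534454345703125)
side [328.7, 255.8, 38.8, 42.9] 0.74 ((347.0, 272.5), (27.577163696289062, 50.20458221435547), 45.0)
side [312 174  14  10 112] [318.7946 178.4821]
side [206 207  14  12 128] [212.375  212.4844]
side [268 220  15  12 139] [274.8921 225.5899]
side [253 235  16  12 157] [260.2611 240.6051]
side [175 244  16  13 154] [182.3636 250.    ]
side [354 254  13   9  63] [360.4603 257.5397]
side [328 310  12  12  82] [334.2683 315.1341]
lane 0.97 [[226.3081512451172, 284.8817138671875], [323.04803466796875, 179.0724639892578], [344.16632080078125, 198.380615234375], [247.42645263671875, 304.18988037109375]]
top [242.6, 279.8, 36.1, 29.8] 0.83 ((260.6000061035156, 296.70001220703125), (43.32320022583008, 18.657434463500977), 18.43494987487793)
top [301.9, 273.2, 42.2, 19.4] 0.75 ((321.9381408691406, 282.86083984375), (40.73067092895508, 20.342632293701172), 2.6025619506835938)
lane 0.64 [[249.30938720703125, 210.18067932128906], [383.947265625, 195.7919158935547], [386.921142578125, 223.61912536621094], [252.28326416015625, 238.0078887939453]]
[0.0248 0.6896 1.1182]
[0.2889 0.0246 1.5   ]
```

```bash
python3 - <<'E'
import cv2,numpy as np
t=cv2.imread("pics/top0.png")[188:308,235:395];s=cv2.imread("pics/side0.png")[165:305,222:382]
cv2.imwrite("pics/t1.png",cv2.resize(t,None,fx=5,fy=5,interpolation=cv2.INTER_NEAREST))
cv2.imwrite("pics/s1.png",cv2.resize(s,None,fx=4,fy=4,interpolation=cv2.INTER_NEAREST))
E
```

```text
(no output)
```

View pics/t1.png

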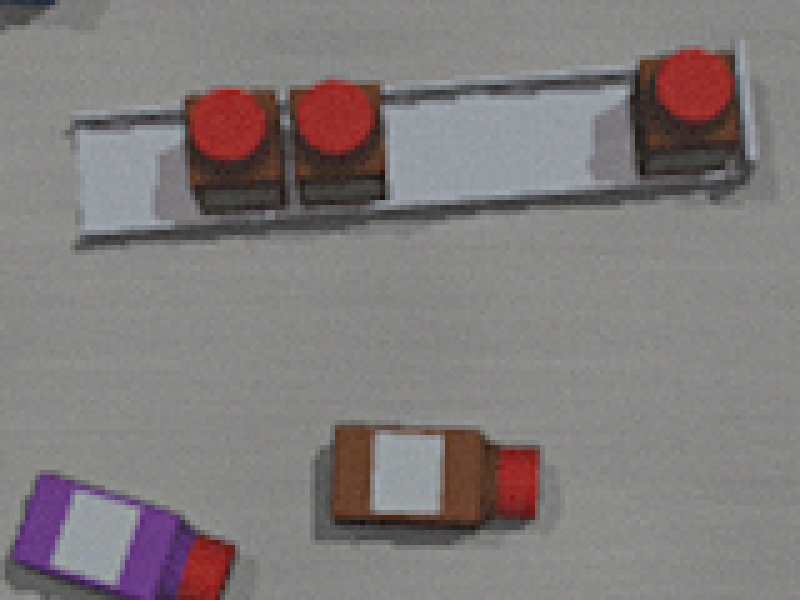

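View pics/s1.png

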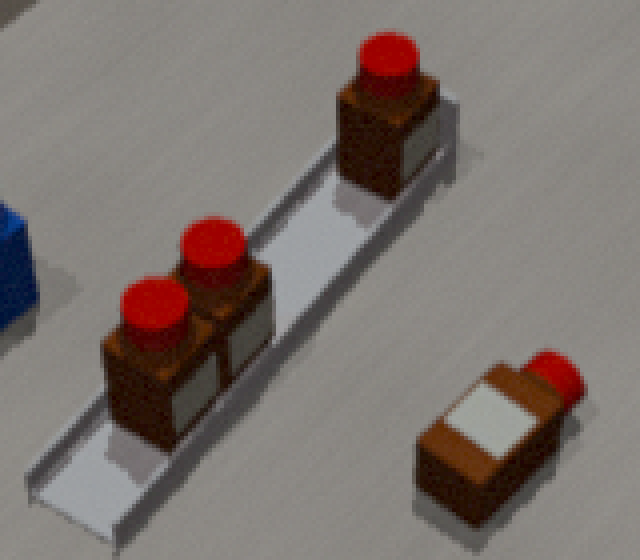

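The crops agree: the gap lies between jar B and jar A, and the fallen jar lies nearly parallel to image x with its cap to the right (towards -y).

```bash
python3 - <<'E'
from h import *
np.set_printoptions(precision=4,suppress=True)
T=lambda u,v,z:onz("top",(235+(u+.5)/5-.5,188+(v+.5)/5-.5),z)
S=lambda u,v,z:onz("side",(222+(u+.5)/4-.5,165+(v+.5)/4-.5),z)
for n,a,b in(("C",(227,124),(155,300)),("B",(336,117),(215,240)),("A",(695,85),(389,55))):
    print(n,"top",T(*a,.113),"side",S(*b,.111))
print("fallen corners",[T(*p,.05)[:2] for p in((333,427),(333,523),(480,432),(482,525))],"capend",T(540,482,.03))
print("side corners",[S(*p,.05)[:2] for p in((417,440),(482,473),(500,364),(560,400))])
print("lane near edge top z24",[T(*p,.024)[:2] for p in((78,236),(745,175))],"far", [T(*p,.024)[:2] for p in((74,121),(740,68))])
print("side near wall z24",[S(*p,.024)[:2] for p in((117,528),(440,160))],"far",[S(*p,.024)[:2] for p in((28,478),(335,148))])
E
```

```text
C top [0.6295 0.1309 0.113 ] side [0.633  0.1276 0.111 ]
B top [0.6332 0.0745 0.113 ] side [0.6361 0.0718 0.111 ]
A top [ 0.65   -0.1121  0.113 ] side [ 0.6519 -0.1126  0.111 ]
fallen corners [array([0.4797, 0.0776]), array([0.4289, 0.0773]), array([ 0.4768, -0.0003]), array([ 0.4276, -0.0011])] capend [ 0.4524 -0.0327  0.03  ]
side corners [array([0.481, 0.076]), array([0.4377, 0.0709]), array([0.4767, 0.0013]), array([0.4333, 0.0006])]
lane near edge top z24 [array([0.5886, 0.2183]), array([ 0.622 , -0.1474])] far [array([0.6532, 0.222 ]), array([ 0.6828, -0.1461])]
side near wall z24 [array([0.5886, 0.2186]), array([ 0.6192, -0.1264])] far [array([0.6531, 0.2257]), array([ 0.6799, -0.0915])]
```

Request:
{"method": "servo_tool", "body": {
  "targets": [
    [0.025,-0.025,-0.003,0,0,0,0],
    [0.027,-0.027,-0.003,0,0,0,0],
    [0.027,-0.027,-0.003,0,0,0,0],
    [0.027,-0.027,-0.003,0,0,0,0],
    [0.027,-0.027,-0.003,0,0,0,0],
    [0.027,-0.027,-0.003,0,0,0,0],
    [0.027,-0.027,-0.003,0,0,0,0],
    [0.027,-0.027,-0.003,0,0,0,0],
    [0.027,-0.027,-0.003,0,0,0,0],
    [0.025,-0.025,-0.003,0,0,0,0]
  ],
  "force": 30
}}

```text
time: 1.73
tool_pos: [0.4108, -0.2209, 0.2492]
tcp_rot: [[0.893, 0.451, 0.001], [0.451, -0.893, -0.0], [0.001, 0.0, -1.0]]
ft_force: [0.8, 0.2, -0.4]
width: 0.0928
grasp_force: 0.0
```

```bash
python3 - <<'E'
from h import *
s=read_state();print(s["time"],s["joint_pos"],s["tool_pos"],np.round(s["tcp_rot"],4).tolist())
E
```

```text
1.7333 [ 0.51288631  0.29873111 -0.0870052   1.88398149  0.03080729  0.95935949
 -0.69115476] [ 0.41084848 -0.22093493  0.24917857] [[0.8927, 0.4507, 0.0009], [0.4507, -0.8927, -0.0], [0.0008, 0.0004, -1.0]]
```

Request:
{"method": "servo_tool", "body": {
  "targets": [
    [0.027,-0.027,0,0,0,0,0],
    [0.027,-0.027,0,0,0,0,0],
    [0.02,-0.02,0,0,0,0,0],
    [0,0,0,0,0,-7,0],
    [0,0,0,0,0,-7,0],
    [0,0,0,0,0,-7,0],
    [0,0,0,0,0,-7,0],
    [0,0,0,0,0,-7,0],
    [0,0,0,0,0,-7,0],
    [0,0,0,0,0,-7,0]
  ]
}}

```text
time: 2.57
tool_pos: [0.4432, -0.1238, 0.2489]
tcp_rot: [[0.24, 0.971, 0.0], [0.971, -0.24, -0.0], [-0.0, 0.0, -1.0]]
ft_force: [0.8, -0.2, 0.6]
width: 0.0927
grasp_force: 0.0
```

```bash
python3 - <<'E'
from h import *
s=read_state();print(s["time"],s["joint_pos"],s["tool_pos"],np.round(s["tcp_rot"],4).tolist())
E
```

```text
2.5667 [ 0.46489293  0.30147445 -0.31503207  1.89441055  0.11248769  0.96221826
 -0.14406262] [ 0.44318443 -0.12383415  0.2488827 ] [[0.2404, 0.9707, 0.0005], [0.9707, -0.2404, -0.0002], [-0.0001, 0.0005, -1.0]]
```

```bash
cat >kin.py <<'E'
import numpy as np
from scipy.spatial.transform import Rotation as Ro
def fk(q,sg,p):
    d1,L1,L2,L3,a,b=p
    T=np.eye(3);x=np.zeros(3)
    def mv(v):
        nonlocal x;x=x+T@np.array(v,float)
    Z=lambda t:Ro.from_euler('z',t).as_matrix();Y=lambda t:Ro.from_euler('y',t).as_matrix()
    mv([0,0,d1]);T=T@Z(sg[0]*q[0])@Y(q[1])@Z(sg[1]*q[2]);mv([a,0,L1])
    T=T@Y(q[3]);mv([-a,0,L2]);T=T@Z(sg[2]*q[4])@Y(q[5]);mv([b,0,0])
    T=T@Z(sg[3]*q[6]);mv([0,0,L3]);return x,T
E
cat >data.py <<'E'
D=[([1.077,.615,-.013,1.423,.008,1.103,-.04],[.29251494,-.58041344,.21863305],[[.893,.45,0],[.45,-.893,0],[0,0,-1]]),
([.51288631,.29873111,-.0870052,1.88398149,.03080729,.95935949,-.69115476],[.41084848,-.22093493,.24917857],[[.8927,.4507,.0009],[.4507,-.8927,0],[.0008,.0004,-1]]),
([.46489293,.30147445,-.31503207,1.89441055,.11248769,.96221826,-.14406262],[.44318443,-.12383415,.2488827],[[.2404,.9707,.0005],[.9707,-.2404,-.0002],[-.0001,.0005,-1]])]
E
python3 - <<'E'
from kin import *;from data import D
import itertools
from scipy.optimize import least_squares
out=[]
for sg in itertools.product((-1,1),repeat=4):
    Cs=[fk(q,sg,[0]*6)[1].T@np.array(R) for q,x,R in D]
    e=sum(np.abs(C-Cs[0]).sum() for C in Cs)
    f=lambda p:np.concatenate([fk(q,sg,np.r_[p,0,0][:6])[0]-x for q,x,R in D])
    r=least_squares(f,[.3,.4,.4,.2])
    f2=lambda p:np.concatenate([fk(q,sg,p)[0]-x for q,x,R in D])
    r2=least_squares(f2,[.3,.4,.4,.2,0,0])
    out.append((e,sg,r.cost**.5,r.x.round(4),r2.cost**.5,r2.x.round(4),Cs[0].round(2).tolist()))
for o in sorted(out,key=lambda o:o[0])[:3]:print(o)
E
```

```text
(np.float64(0.009234779803880976), (-1, -1, -1, -1), np.float64(0.01996693496455599), array([-38.4696,   0.5956,   0.3784, -38.3682]), np.float64(0.00962157621690998), array([-39.7456,   0.6084,   0.6812, -39.7302,   0.1391,   0.4601]), [[-0.0, -1.0, 0.0], [1.0, -0.0, -0.0], [0.0, 0.0, 1.0]])
(np.float64(0.8538303312531114), (-1, -1, 1, -1), np.float64(0.017979059375594058), array([-0.2123,  0.5562,  0.3679, -0.142 ]), np.float64(0.017634689394034345), array([-0.4406,  0.6374,  0.8802, -0.4641,  0.2266,  0.7909]), [[0.01, -1.0, 0.0], [1.0, 0.01, -0.01], [0.01, 0.0, 1.0]])
(np.float64(2.183294079124307), (-1, 1, 1, -1), np.float64(0.11954290805639639), array([67.4283,  0.8775,  0.1461, 67.9095]), np.float64(0.021340785761032214), array([69.0808,  0.9735,  2.4509, 68.8416,  0.9161,  3.3047]), [[0.03, -1.0, 0.0], [1.0, 0.03, 0.0], [-0.0, 0.0, 1.0]])
```

Request:
{"method": "servo_tool", "body": {
  "targets": [
    [0,0,0,0,0,-7,0],
    [0,0,0,0,0,-7,0],
    [0,0,0,0,7,0,0],
    [0,0,0,0,7,0,0],
    [0,0,0,0,7,0,0],
    [0,0,0,0,0,0,0],
    [0,0,0,0,0,0,0],
    [0,0,0,0,0,0,0],
    [0,0,0,0,0,0,0],
    [0,0,0,0,0,0,0]
  ]
}}

```text
time: 3.4
tool_pos: [0.4433, -0.122, 0.2493]
tcp_rot: [[0.0, 1.0, 0.001], [0.934, -0.001, 0.357], [0.357, 0.001, -0.934]]
ft_force: [0.2, 0.6, -0.1]
width: 0.0931
grasp_force: 0.0
```

```bash
cat > log.py <<'E'
from cell import *
s=read_state();open("data.py","a").write("\nD.append((%r,%r,%r))\n"%(s["joint_pos"].tolist(),s["tool_pos"].tolist(),s["tcp_rot"].tolist()));print(s["joint_pos"].round(3))
E
python3 log.py
```

```text
[ 0.766  0.406 -0.453  1.82  -0.194  1.082  0.436]
```

Request:
{"method": "servo_tool", "body": {
  "targets": [
    [0,0,0,0,7,0,0],
    [0,0,0,0,7,0,0],
    [0,0,0,0,7,0,0],
    [0,0,0,0,7,0,0],
    [0,0,0,0,0,0,0],
    [0,0,0,0,0,0,0],
    [0,0,0,0,0,0,0],
    [0,0,0,0,0,0,0],
    [0,0,0,0,0,0,0],
    [0,0,0,0,0,0,0]
  ]
}}

```text
time: 4.23
tool_pos: [0.4434, -0.1225, 0.2499]
tcp_rot: [[-0.0, 1.0, 0.003], [0.658, -0.002, 0.753], [0.753, 0.002, -0.658]]
ft_force: [1.2, 0.3, 0.4]
width: 0.0928
grasp_force: 0.0
```

```bash
python3 log.py; cat >> kin.py <<'E'
C=np.array([[0,-1,0],[1,0,0],[0,0,1.]])
def frames(q):
    Z=lambda t:Ro.from_euler('z',-t).as_matrix();Y=lambda t:Ro.from_euler('y',t).as_matrix()
    F=[np.eye(3)]
    for i,m in enumerate((Z,Y,Z,Y,Z,Y,Z)):F.append(F[-1]@m(q[i]))
    return F
# link vectors: base z; after j2/j3: (x,y,z) in F3; F5 (after j5) ; F7 z ; plus y offsets (F1), x offset after j6
def feats(q):
    F=frames(q)
    c=[F[0][:,2],F[2][:,1],F[3][:,0],F[3][:,1],F[3][:,2],F[5][:,0],F[5][:,1],F[5][:,2],F[6][:,0],F[6][:,2]]
    return np.array(c).T
def fit(D,lam=1e-3,x0=np.array([.3,0,0,0,.4,0,0,.4,0,.25])):
    A=np.vstack([feats(q) for q,x,R in D]);b=np.concatenate([x for q,x,R in D])
    v=x0+np.linalg.lstsq(np.vstack([A,lam*np.eye(10)]),np.r_[b-A@x0,np.zeros(10)],rcond=None)[0]
    return v,(A@v-b).reshape(-1,3)
E
python3 - <<'E'
from kin import *;from data import D
np.set_printoptions(precision=4,suppress=True)
for l in(1e-4,1e-3,1e-2):
    v,e=fit(D,l);print(v,np.linalg.norm(e,axis=1))
for q,x,R in D:print(np.abs(frames(q)[7]@C-np.array(R)).max())
E
```

```text
[ 0.986  0.634 -0.542  1.738 -0.448  1.302  0.689]
[ 0.2573 -0.0128  0.0011 -0.009   0.5482  0.0012 -0.0003  0.3733  0.0006
  0.3165] [0.0003 0.0002 0.0001 0.0001 0.    ]
[ 0.2573 -0.0128  0.0011 -0.009   0.5482  0.0012 -0.0003  0.3733  0.0006
  0.3165] [0.0003 0.0002 0.0001 0.0001 0.    ]
[ 0.258  -0.0134  0.0018 -0.0077  0.5472  0.0019 -0.0011  0.3752  0.002
  0.3145] [0.0003 0.0003 0.0001 0.0001 0.0001]
0.001117742326010307
4.4631703769004716e-05
4.360026175686426e-05
3.3306690738754696e-16
6.661338147750939e-16
```

```bash
cat >> kin.py <<'E'
from scipy.optimize import least_squares
from data import D
V=fit(D)[0]
LO=np.array([-3.12,-.3,-1.34,.26,-1.36,.01,-2.84]);HI=np.array([3.12,2.06,1.32,2.42,4.5,1.98,2.84])
def ik(x,R,q0,w=1e-3,m=.03):
    def f(q):
        F=frames(q)[7]@C;return np.r_[(feats(q)@V-x)*5,Ro.from_matrix(F.T@R).as_rotvec(),w*(q-q0)]
    r=least_squares(f,np.clip(q0,LO+m+.001,HI-m-.001),bounds=(LO+m,HI-m));return r.x,np.linalg.norm(r.fun[:6])
E
python3 - <<'E'
from kin import *
np.set_printoptions(precision=2,suppress=True)
pz=.0188;rng=np.random.default_rng(0);h=.06
q0=np.array(D[-1][0])
for al in(40,50,60):
    c,s=np.cos(np.radians(al)),np.sin(np.radians(al))
    Rg=np.array([[0,c,s],[1,0,0],[0,s,-c]]).T
    xg=np.array([.4535,.0765-h,.025])+pz*Rg[:,2]
    qg,e=ik(xg,Rg,q0);print(al,"grasp",e,qg)
    qu,e=ik(xg+[0,0,.15],Rg,qg);print("   lift",e,qu)
    for hd in(0,90,180,-90):
        Rf=Ro.from_euler('z',hd+4.8,degrees=True).as_matrix()@np.array([[-s,0,-c],[0,1,0],[c,0,-s]]).T
        xf=np.array([.641,-.019,.003+h])+pz*Rf[:,2]
        best=min((ik(xf,Rf,q) for q in [qu]+list(rng.uniform(LO,HI,(8,7)))),key=lambda r:(r[1]>1e-2,np.abs(r[0]-qu).max()))
        print("   final",hd,best[1],best[0])
E
```

```text
40 grasp 1.6742157693029332e-06 [ 0.69  0.92 -0.56  2.08 -0.51  0.49  0.76]
   lift 6.011661800419279e-07 [ 0.71  0.62 -0.58  2.02 -0.51  0.8   0.6 ]
   final 0 6.6050950406664806e-06 [ 0.78  1.32 -1.31  2.27  2.48  1.19 -0.16]
   final 90 4.6933915483313035e-06 [ 0.3   1.02  0.05  1.43 -0.86  1.29 -2.2 ]
   final 180 0.041346250675031664 [-0.07  1.26  0.16  0.77 -0.06  1.95 -1.44]
   final -90 2.9337241343678313e-06 [-0.66  1.05  0.55  1.61  0.5   0.86 -0.61]
50 grasp 1.5850039586153688e-06 [ 0.79  1.03 -0.61  2.03 -0.54  0.59  0.86]
   lift 5.022481311431776e-07 [ 0.82  0.73 -0.66  2.   -0.57  0.86  0.7 ]
   final 0 2.3543479711951192e-06 [ 0.76  1.22 -1.31  2.16  2.18  1.05 -0.03]
   final 90 4.966210023891333e-06 [ 0.2   0.96  0.14  1.48 -0.83  1.18 -2.24]
   final 180 3.5161796391514057e-06 [-0.19  1.21  0.48  0.91 -0.3   1.79 -1.28]
   final -90 2.6305151941983013e-06 [-0.42  0.92  0.21  1.62  0.68  0.9  -0.71]
60 grasp 1.4398760894317854e-06 [ 0.85  1.13 -0.64  1.98 -0.58  0.71  0.95]
   lift 4.060778528868951e-07 [ 0.89  0.84 -0.7   1.99 -0.62  0.92  0.78]
   final 0 3.668684127127108e-06 [ 0.69  1.05 -1.15  2.04  1.86  0.83  0.12]
   final 90 2.164824572720164e-06 [ 0.79  1.28 -1.31  1.5   0.76  1.1   2.76]
   final 180 3.382780925095942e-06 [-0.36  1.21  0.92  1.11 -0.64  1.65 -1.02]
   final -90 3.7151097056799813e-06 [-0.33  0.86  0.16  1.63  0.56  0.82 -0.56]
```

```bash
cat > plan.py <<'E'
from kin import *
np.set_printoptions(precision=4,suppress=True)
pz=.0188;h=.065;al=70
c,s=np.cos(np.radians(al)),np.sin(np.radians(al))
Rg=np.array([[0,c,s],[1,0,0],[0,s,-c]]).T
xg=np.array([.4535,.0765-h,.025])+pz*Rg[:,2]
Rf=Ro.from_euler('z',4.8,degrees=True).as_matrix()@Ro.from_euler('x',-90,degrees=True).as_matrix()@Rg
xf=np.array([.6396+.0851*.025,-.025,.003+h])+pz*Rf[:,2]
E
python3 - <<'E'
from plan import *
q=np.array(D[-1][0]);x0=np.array(D[-1][1]);R0=np.array(D[-1][2])
print("xg",xg,"xf",xf);print(Rf)
def path(xa,Ra,xb,Rb,q,n=12):
    rv=Ro.from_matrix(Ra.T@Rb).as_rotvec();qs=[]
    for t in np.linspace(0,1,n+1)[1:]:
        q,e=ik(xa+t*(xb-xa),Ra@Ro.from_rotvec(t*rv).as_matrix(),q,w=1e-2);qs.append(q)
        if e>3e-2:print("  bad",t,e,q)
    print(q,e,np.abs(np.diff(qs,axis=0)).max(0));return q
xp=xg-.12*Rg[:,2]
q=path(x0,R0,xp,Rg,q);print("delta tool R0:",R0.T@(xp-x0),"Rg:",Rg.T@(xp-x0))
q=path(xp,Rg,xg,Rg,q)
xl=xg+[0,0,.16];q=path(xg,Rg,xl,Rg,q)
xm=np.array([xf[0],xf[1],.21]);q=path(xl,Rg,xm,Rg,q)
q=path(xm,Rg,xm,Rf,q,16);q=path(xm,Rf,xf,Rf,q)
E
```

```text
xg [0.4535 0.0292 0.0186] xf [ 0.6423 -0.0314  0.0503]
[[-0.0786  0.9965  0.0286]
 [ 0.9364  0.0837 -0.3408]
 [-0.342   0.     -0.9397]]
[ 1.0001  1.1446 -0.5627  1.7564 -0.501   1.1459  0.9417] 4.477396756204893e-06 [0.0023 0.0464 0.0029 0.0122 0.0083 0.021  0.0228]
delta tool R0: [-0.1177  0.0097  0.1546] Rg: [-0.1655  0.0101  0.1017]
[ 0.8993  1.2284 -0.633   1.9185 -0.6022  0.8535  1.0204] 5.45703786087821e-06 [0.0091 0.0092 0.0073 0.0156 0.0095 0.0246 0.0072]
[ 0.9421  0.9308 -0.7209  1.9597 -0.6756  1.0224  0.8562] 3.5479361830524347e-06 [0.0043 0.025  0.0074 0.0076 0.0063 0.018  0.0158]
[ 0.7572  1.0449 -0.6532  1.3471 -0.611   1.3479  0.5548] 1.4293519422175104e-05 [0.0167 0.0147 0.0058 0.0585 0.0063 0.0291 0.0255]
[-0.1474  0.6208 -0.0142  1.4975  0.4051  1.0864 -0.2773] 2.226136491267793e-05 [0.0761 0.0498 0.0476 0.0105 0.0818 0.0287 0.0735]
[-0.174   0.8116  0.0308  1.6317  0.472   0.7812 -0.4206] 5.800354482912e-06 [0.003  0.0185 0.0052 0.0151 0.0058 0.0268 0.012 ]
```

Request:
{"method": "servo_tool", "body": {
  "targets": [
    [0,0,0,0,7,0,0],
    [0,0,0,0,7,0,0],
    [0,0,0,0,7,0,0],
    [-0.0236,0.0014,0.0145,0,0,0,0],
    [-0.0236,0.0014,0.0145,0,0,0,0],
    [-0.0236,0.0014,0.0145,0,0,0,0],
    [-0.0236,0.0014,0.0145,0,0,0,0],
    [-0.0236,0.0014,0.0145,0,0,0,0],
    [-0.0236,0.0014,0.0145,0,0,0,0],
    [-0.0236,0.0014,0.0145,0,0,0,0]
  ]
}}

```text
time: 5.07
tool_pos: [0.4537, -0.0847, 0.0578]
tcp_rot: [[0.0, 1.0, 0.004], [0.344, -0.004, 0.939], [0.939, 0.001, -0.344]]
ft_force: [-0.0, 0.2, 1.5]
width: 0.0932
grasp_force: 0.0
```

```bash
python3 - <<'E'
from plan import *;from h import *
s=read_state();R=np.array(s["tcp_rot"]);print(s["tool_pos"],"to go tool",R.T@(xg-s["tool_pos"]),R)
a=capture("top")[200:320,270:430];b=capture("side")[210:330,270:430]
cv2.imwrite("pics/g.png",cv2.resize(np.hstack([a,b])[...,::-1],None,fx=2.5,fy=2.5))
E
```

```text
[ 0.4537 -0.0847  0.0578] to go tool [ 0.0024 -0.0006  0.1204] [[ 0.0002  1.      0.004 ]
 [ 0.3442 -0.0038  0.9389]
 [ 0.9389  0.0012 -0.3442]]
```

View pics/g.png

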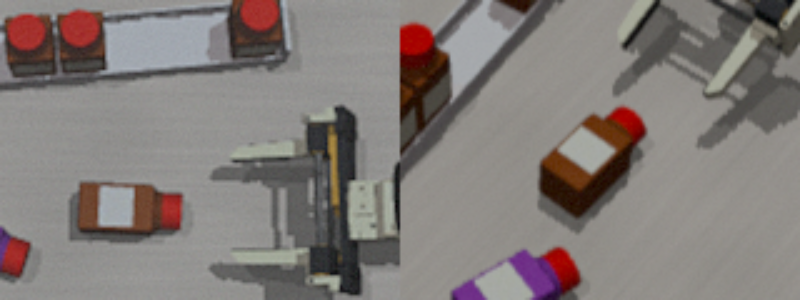

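The fingers straddle the jar's axis with the cap between them, so I advance along the tool axis.

Request:
{"method": "servo_tool", "body": {
  "targets": [
    [0.001,-0.001,0.02,0,0,0,0],
    [0.001,-0.001,0.022,0,0,0,0],
    [0,0,0.022,0,0,0,0],
    [0,0,0.022,0,0,0,0],
    [0,0,0.02,0,0,0,0],
    [0,0,0.014,0,0,0,0],
    [0,0,0,0,0,0,0],
    [0,0,0,0,0,0,0.7],
    [0,0,0,0,0,0,0.7],
    [0,0,0,0,0,0,0.7]
  ],
  "force": 30
}}

```text
time: 6.0
tool_pos: [0.4526, 0.0269, 0.0198]
tcp_rot: [[0.001, 1.0, 0.007], [0.344, -0.006, 0.939], [0.939, 0.001, -0.344]]
ft_force: [-1.1, -0.8, -0.0]
width: 0.0773
grasp_force: 0.0
```

Request:
{"method": "servo_tool", "body": {
  "targets": [
    [0,0,0,0,0,0,0.7],
    [0,0,0,0,0,0,0.7],
    [0,0,0,0,0,0,0.7],
    [0,0,0,0,0,0,0.7],
    [0,0,0,0,0,0,0.7],
    [0.003,0,-0.001,0,0,0,0.7],
    [0.01,0,-0.004,0,0,0,0.7],
    [0.01,0,-0.004,0,0,0,0.7],
    [0.01,0,-0.004,0,0,0,0.7],
    [0.01,0,-0.004,0,0,0,0.7]
  ]
}}

```text
time: 6.83
tool_pos: [0.4515, 0.0273, 0.0672]
tcp_rot: [[0.001, 1.0, 0.004], [0.342, -0.004, 0.94], [0.94, 0.001, -0.342]]
ft_force: [0.3, 0.3, -1.2]
width: 0.0499
grasp_force: 29.7
```

```bash
python3 - <<'E'
from plan import *;from h import *
s=read_state();R=np.array(s["tcp_rot"]);print(s["tool_pos"],s["width"],s["grasp_force"],"to go lift",R.T@(np.array([xf[0],xf[1],.21])-s["tool_pos"]))
E
```

```text
[0.4515 0.0273 0.0672] 0.04986656444188125 29.738135039806366 to go lift [ 0.1142  0.1911 -0.1033]
```

Request:
{"method": "servo_tool", "body": {
  "targets": [
    [0.0335,0,-0.012,0,0,0,0.7],
    [0.0335,0,-0.012,0,0,0,0.7],
    [0.0335,0,-0.012,0,0,0,0.7],
    [0.0335,0,-0.012,0,0,0,0.7],
    [-0.0033,0.0318,-0.0092,0,0,0,0.7],
    [-0.0033,0.0318,-0.0092,0,0,0,0.7],
    [-0.0033,0.0318,-0.0092,0,0,0,0.7],
    [-0.0033,0.0318,-0.0092,0,0,0,0.7],
    [-0.0033,0.0318,-0.0092,0,0,0,0.7],
    [-0.0033,0.0318,-0.0092,0,0,0,0.7]
  ]
}}

```text
time: 7.67
tool_pos: [0.6424, -0.0316, 0.2095]
tcp_rot: [[0.001, 1.0, 0.002], [0.343, -0.003, 0.939], [0.939, -0.0, -0.343]]
ft_force: [0.3, -0.6, -1.3]
width: 0.0505
grasp_force: 29.7
```

Request:
{"method": "servo_tool", "body": {
  "targets": [
    [0,0,0,0,-6,0,0.7],
    [0,0,0,0,-6,0,0.7],
    [0,0,0,0,-6,0,0.7],
    [0,0,0,0,-6,0,0.7],
    [0,0,0,0,-6,0,0.7],
    [0,0,0,0,-6,0,0.7],
    [0,0,0,0,-6,0,0.7],
    [0,0,0,0,-6,0,0.7],
    [0,0,0,0,-6,0,0.7],
    [0,0,0,0,-6,0,0.7]
  ]
}}

```text
time: 8.5
tool_pos: [0.6407, -0.0307, 0.2102]
tcp_rot: [[0.004, 1.0, 0.0], [0.985, -0.004, 0.17], [0.17, -0.0, -0.985]]
ft_force: [0.0, 0.3, -1.8]
width: 0.0508
grasp_force: 29.7
```

```bash
python3 - <<'E'
from plan import *;from h import *
s=read_state();R=np.array(s["tcp_rot"]);print(s["tool_pos"],s["width"],s["joint_pos"],"turn",np.degrees(Ro.from_matrix(R.T@Rf).as_rotvec()),R)
E
```

```text
[ 0.6407 -0.0307  0.2102] 0.05082006887051457 [ 0.2227  0.6284 -0.2192  1.4488 -0.0481  1.0834  0.0627] turn [ -0.4633 -29.7662  -5.0618] [[ 0.0039  1.      0.0005]
 [ 0.9854 -0.0039  0.17  ]
 [ 0.17   -0.0002 -0.9855]]
```

Request:
{"method": "servo_tool", "body": {
  "targets": [
    [0,0,0,-0.1,-6,-1,0.7],
    [0,0,0,-0.1,-6,-1,0.7],
    [0,0,0,-0.1,-6,-1,0.7],
    [0,0,0,-0.1,-6,-1,0.7],
    [0,0,0,-0.1,-6,-1,0.7],
    [0,0,0,0,0,0,0.7],
    [0,0,0,0,0,0,0.7],
    [0,0,0,0,0,0,0.7],
    [0,0,0,0,0,0,0.7],
    [0,0,0,0,0,0,0.7]
  ]
}}

```text
time: 9.33
tool_pos: [0.6419, -0.0348, 0.209]
tcp_rot: [[-0.072, 0.997, 0.028], [0.937, 0.077, -0.341], [-0.342, 0.002, -0.94]]
ft_force: [0.7, -0.0, -1.8]
width: 0.0507
grasp_force: 29.7
```

```bash
python3 - <<'E'
from plan import *;from h import *
s=read_state();R=np.array(s["tcp_rot"]);print(s["tool_pos"],"turn",np.degrees(Ro.from_matrix(R.T@Rf).as_rotvec()),"to xf",R.T@(xf-s["tool_pos"]),"1mm up in tool",R.T[:,2])
a=capture("top")[130:270,230:410];b=capture("side")[130:270,210:390]
cv2.imwrite("pics/u.png",cv2.resize(np.hstack([a,b])[...,::-1],None,fx=2.2,fy=2.2))
# predicted jar base centre / cap top now
J=np.array(s["tool_pos"])-pz*R[:,2]-[0,0,.065]
print(J,[proj("side",J+[dx,dy,0])-[210,130] for dx,dy in((0,0),(-.025,.025),(-.025,-.025),(.025,.025))],proj("side",J+[0,0,.11])-[210,130])
E
```

```text
[ 0.6419 -0.0348  0.209 ] turn [-0.0462  0.0175 -0.4009] to xf [0.0574 0.0003 0.1479] 1mm up in tool [-0.3423  0.0016 -0.9396]
[ 0.6414 -0.0284  0.1617] [array([90.4272, 54.6601]), array([91.8479, 65.4158]), array([105.2408,  53.4968]), array([75.5664, 55.8272])] [89.5431 19.7162]
```

View pics/u.png

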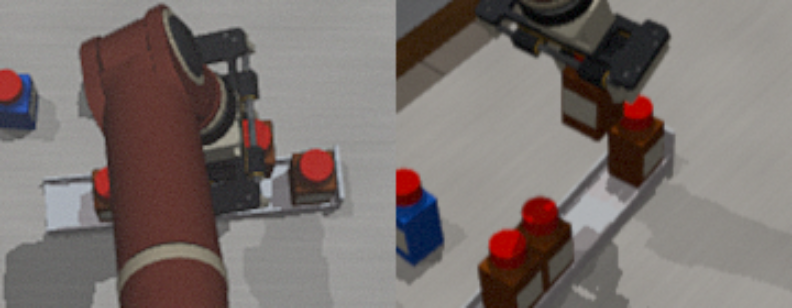

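The jar hangs upright over the gap, and its bottom corner at (93,63) matches the predicted (92,65). I lower it now.

Request:
{"method": "servo_tool", "body": {
  "targets": [
    [0.0062,0,0.0169,0,0,0,0.7],
    [0.0062,0,0.0169,0,0,0,0.7],
    [0.0062,0,0.0169,0,0,0,0.7],
    [0.0062,0,0.0169,0,0,0,0.7],
    [0.0062,0,0.0169,0,0,0,0.7],
    [0.0062,0,0.0169,0,0,0,0.7],
    [0.0062,0,0.0169,0,0,0,0.7],
    [0.0055,0,0.015,0,0,0,0.7],
    [0,0,0,0,0,0,0.7],
    [0,0,0,0,0,0,0.7]
  ]
}}

```text
time: 10.27
tool_pos: [0.6419, -0.032, 0.0659]
tcp_rot: [[-0.076, 0.997, 0.027], [0.936, 0.081, -0.341], [-0.342, -0.001, -0.94]]
ft_force: [0.3, -0.0, -1.0]
width: 0.0503
grasp_force: 29.7
```

```bash
python3 - <<'E'
from plan import *;from h import *
s=read_state();R=np.array(s["tcp_rot"]);J=np.array(s["tool_pos"])-pz*R[:,2]-[0,0,.067];print(J,s["ft_force"])
a=capture("top")[180:260,240:400];b=capture("side")[160:280,222:382]
cv2.imwrite("pics/d.png",cv2.resize(b[...,::-1],None,fx=4,fy=4))
E
```

```text
[ 0.6414 -0.0256  0.0166] [ 0.3257 -0.0169 -1.0296]
```

View pics/d.png

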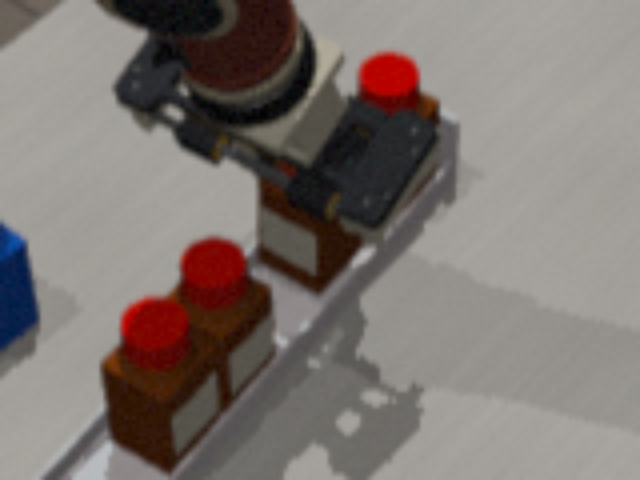

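The jar's bottom is between the walls, clear of A and B, with no contact force. I set it down slowly.

Request:
{"method": "servo_tool", "body": {
  "targets": [
    [0.0007,0,0.0019,0,0,0,0.7],
    [0.0007,0,0.0019,0,0,0,0.7],
    [0.0007,0,0.0019,0,0,0,0.7],
    [0.0007,0,0.0019,0,0,0,0.7],
    [0.0004,0,0.001,0,0,0,0.7],
    [0.0004,0,0.001,0,0,0,0.7],
    [0.0004,0,0.001,0,0,0,0.7],
    [0,0,0,0,0,0,0.7],
    [0,0,0,0,0,0,0.7],
    [0,0,0,0,0,0,0.7]
  ]
}}

```text
time: 11.2
tool_pos: [0.6423, -0.031, 0.0551]
tcp_rot: [[-0.077, 0.997, 0.029], [0.936, 0.082, -0.341], [-0.342, 0.001, -0.94]]
ft_force: [0.0, -0.5, -2.0]
width: 0.0502
grasp_force: 29.7
```

Request:
{"method": "servo_tool", "body": {
  "targets": [
    [0.0002,0,0.0005,0,0,0,0.7],
    [0.0002,0,0.0005,0,0,0,0.7],
    [0.0002,0,0.0005,0,0,0,0.7],
    [0.0002,0,0.0005,0,0,0,0.7],
    [0.0002,0,0.0005,0,0,0,0.7],
    [0,0,0,0,0,0,0.7],
    [0,0,0,0,0,0,0.7],
    [0,0,0,0,0,0,0.7],
    [0,0,0,0,0,0,0.7],
    [0,0,0,0,0,0,0.7]
  ]
}}

```text
time: 12.03
tool_pos: [0.6425, -0.0312, 0.0543]
tcp_rot: [[-0.076, 0.997, 0.03], [0.936, 0.082, -0.342], [-0.343, 0.002, -0.939]]
ft_force: [-3.0, 0.7, 8.5]
width: 0.0506
grasp_force: 29.7
```

Contact is about 10 N upward, so the base is on the floor. I ease off, then open.

Request:
{"method": "servo_tool", "body": {
  "targets": [
    [-0.0003,0,-0.0008,0,0,0,0.7],
    [0,0,0,0,0,0,0.7],
    [0,0,0,0,0,0,0.42],
    [0,0,0,0,0,0,0.38],
    [0,0,0,0,0,0,0.34],
    [0,0,0,0,0,0,0.28],
    [0,0,0,0,0,0,0.2],
    [0,0,0,0,0,0,0.1],
    [0,0,0,0,0,0,0],
    [0,0,0,0,0,0,0]
  ]
}}

```text
time: 12.87
tool_pos: [0.6422, -0.031, 0.0532]
tcp_rot: [[-0.077, 0.997, 0.029], [0.936, 0.082, -0.341], [-0.342, 0.001, -0.94]]
ft_force: [0.4, -0.1, 0.9]
width: 0.0887
grasp_force: 0.0
```

Request:
{"method": "servo_tool", "body": {
  "targets": [
    [0,0,-0.015,0,0,0,0],
    [0,0,-0.025,0,0,0,0],
    [0,0,-0.032,0,0,0,0],
    [0,0,-0.032,0,0,0,0],
    [0,0,-0.032,0,0,0,0],
    [0,0,-0.032,0,0,0,0],
    [0,0,0,0,6.7,0,1],
    [0,0,0,0,6.7,0,1],
    [0,0,0,0,6.7,0,1],
    [0,0,0,0,0,0,1]
  ]
}}

```text
time: 13.7
tool_pos: [0.6384, 0.0154, 0.2119]
tcp_rot: [[-0.068, 0.998, 0.003], [0.998, 0.068, -0.003], [-0.003, 0.003, -1.0]]
ft_force: [-0.1, -2.8, -0.3]
width: 0.0707
grasp_force: 0.0
```

```bash
python3 - <<'E'
from plan import *;from h import *
s=read_state();R=np.array(s["tcp_rot"]);x=s["tool_pos"]
Rd=np.array([[-.085,.9964,0],[.9964,.085,0],[0,0,-1]]).T
Rd=np.array([[-.085,.9964,0],[.9964,.085,0],[0,0,-1.]]).T
print(x,R,np.degrees(Ro.from_matrix(R.T@Rd).as_rotvec()),"to push start (above)",R.T@(np.array([.6238,.19,.2])-x))
for c in("side","top"):cv2.imwrite("pics/a_%s.png"%c,capture(c)[...,::-1])
b=cv2.imread("pics/a_side.png")[165:305,222:382]
cv2.imwrite("pics/r.png",cv2.resize(b,None,fx=4,fy=4))
E
```

```text
[0.6384 0.0154 0.2119] [[-0.0677  0.9977  0.0031]
 [ 0.9977  0.0677 -0.0028]
 [-0.003   0.0029 -1.    ]] [ 0.165   0.172  -0.9928] to push start (above) [ 0.1752 -0.0028  0.0114]
```

View pics/r.png

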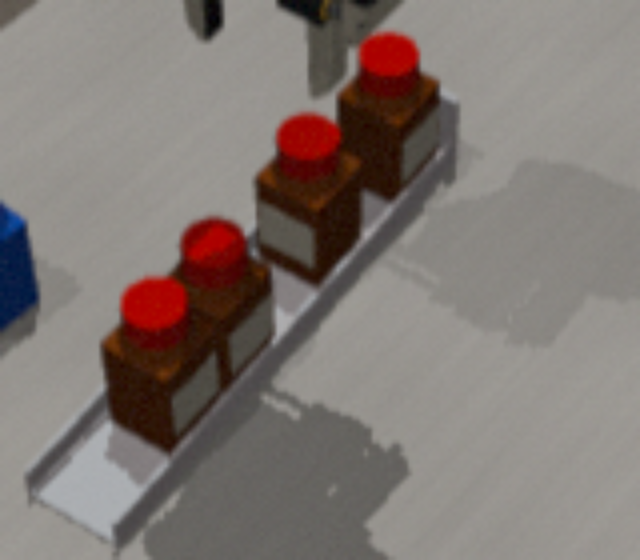

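All four jars stand upright, with the fourth inside the gap. Next I go behind jar C with closed fingers tilted back, to push low.

Request:
{"method": "servo_tool", "body": {
  "targets": [
    [0,0,0,0,0,-1,1],
    [0.035,0,0,0,0,0,1],
    [0.035,0,0,0,0,0,1],
    [0.035,0,0,0,0,0,1],
    [0.035,0,0,0,0,0,1],
    [0.035,0,0,0,0,0,1],
    [0.01,0,0,0,-6.5,0,1],
    [0,0,0,0,-6.5,0,1],
    [0,0,0,0,-6.5,0,1],
    [0,0,0,0,-6.5,0,1]
  ]
}}

```text
time: 14.63
tool_pos: [0.6179, 0.2148, 0.2122]
tcp_rot: [[-0.094, 0.994, 0.05], [0.892, 0.107, -0.438], [-0.441, 0.003, -0.897]]
ft_force: [0.6, -0.2, -1.4]
width: 0.0009
grasp_force: 0.0
```

```bash
python3 - <<'E'
from plan import *;from h import *
s=read_state();R=np.array(s["tcp_rot"]);x=np.array(s["tool_pos"])
y=x[1] if x[1]>.188 else .19
print(x,s["width"],s["joint_pos"],"R",R,"to start",R.T@(np.array([.6396-.0851*y,y,.03])-x),"per mm push",R.T@[.0848,-.9964,0])
q=np.array(s["joint_pos"])
for t in((y,.03),(.05,.03)):
    q,e=ik(np.array([.6396-.0851*t[0],*t]),R,q);print(e,q)
E
```

```text
[0.6179 0.2148 0.2122] 0.0008818865418568898 [-0.5801  0.7285  0.0325  1.3122  0.4013  1.327  -0.5903] R [[-0.0943  0.9943  0.0497]
 [ 0.8925  0.1066 -0.4383]
 [-0.4411  0.003  -0.8974]] to start [0.08   0.0029 0.1636] per mm push [-0.8973 -0.0219  0.441 ]
6.583881184982345e-07 [-0.5881  0.9355  0.0515  1.4361  0.437   1.0204 -0.7252]
5.44453895611254e-07 [-0.3835  0.8729  0.0911  1.6142  0.5226  0.8281 -0.6059]
```

Request:
{"method": "servo_tool", "body": {
  "targets": [
    [0.0114,0.0004,0.0234,0,0,0,1],
    [0.0114,0.0004,0.0234,0,0,0,1],
    [0.0114,0.0004,0.0234,0,0,0,1],
    [0.0114,0.0004,0.0234,0,0,0,1],
    [0.0114,0.0004,0.0234,0,0,0,1],
    [0.0114,0.0004,0.0234,0,0,0,1],
    [0.0114,0.0004,0.0234,0,0,0,1],
    [-0.009,-0.0002,0.0044,0,0,0,1],
    [-0.009,-0.0002,0.0044,0,0,0,1],
    [-0.009,-0.0002,0.0044,0,0,0,1]
  ]
}}

```text
time: 15.47
tool_pos: [0.6248, 0.1811, 0.0304]
tcp_rot: [[-0.09, 0.995, 0.047], [0.895, 0.102, -0.435], [-0.438, 0.003, -0.899]]
ft_force: [0.9, -0.4, 1.1]
width: 0.0008
grasp_force: 0.0
```

Request:
{"method": "servo_tool", "body": {
  "targets": [
    [-0.0045,-0.0001,0.0022,0,0,0,1],
    [-0.0045,-0.0001,0.0022,0,0,0,1],
    [-0.0036,-0.0001,0.0018,0,0,0,1],
    [-0.0036,-0.0001,0.0018,0,0,0,1],
    [-0.0027,-0.0001,0.0013,0,0,0,1],
    [-0.0027,-0.0001,0.0013,0,0,0,1],
    [-0.0027,-0.0001,0.0013,0,0,0,1],
    [-0.0027,-0.0001,0.0013,0,0,0,1],
    [-0.0027,-0.0001,0.0013,0,0,0,1],
    [-0.0027,-0.0001,0.0013,0,0,0,1]
  ]
}}

```text
time: 16.3
tool_pos: [0.6276, 0.1483, 0.0295]
tcp_rot: [[-0.091, 0.995, 0.048], [0.897, 0.103, -0.43], [-0.433, 0.004, -0.901]]
ft_force: [-0.4, 5.6, 4.5]
width: 0.0002
grasp_force: 2.8
```

Request:
{"method": "servo_tool", "body": {
  "targets": [
    [-0.0027,-0.0001,0.0013,0,0,0,1],
    [-0.0027,-0.0001,0.0013,0,0,0,1],
    [-0.0027,-0.0001,0.0013,0,0,0,1],
    [-0.0027,-0.0001,0.0013,0,0,0,1],
    [-0.0027,-0.0001,0.0013,0,0,0,1],
    [-0.0027,-0.0001,0.0013,0,0,0,1],
    [-0.0027,-0.0001,0.0013,0,0,0,1],
    [-0.0027,-0.0001,0.0013,0,0,0,1],
    [-0.0027,-0.0001,0.0013,0,0,0,1],
    [-0.0027,-0.0001,0.0013,0,0,0,1]
  ]
}}

```text
time: 17.13
tool_pos: [0.6296, 0.1182, 0.0295]
tcp_rot: [[-0.091, 0.995, 0.048], [0.897, 0.102, -0.43], [-0.433, 0.004, -0.901]]
ft_force: [-0.3, 5.9, 4.0]
width: 0.0006
grasp_force: 2.7
```

```bash
python3 - <<'E'
from h import *
b=capture("side")[165:305,222:382]
cv2.imwrite("pics/p1.png",cv2.resize(b[...,::-1],None,fx=3,fy=3))
E
```

```text
(no output)
```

View pics/p1.png

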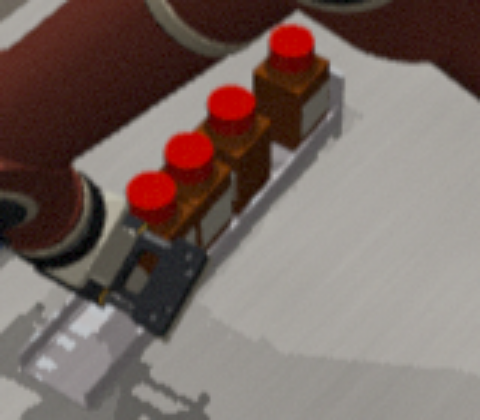

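All jars are upright and moving along; the gap to A is still open. I continue.

Request:
{"method": "servo_tool", "body": {
  "targets": [
    [-0.0027,-0.0001,0.0013,0,0,0,1],
    [-0.0027,-0.0001,0.0013,0,0,0,1],
    [-0.0027,-0.0001,0.0013,0,0,0,1],
    [-0.0027,-0.0001,0.0013,0,0,0,1],
    [-0.0027,-0.0001,0.0013,0,0,0,1],
    [-0.0027,-0.0001,0.0013,0,0,0,1],
    [-0.0027,-0.0001,0.0013,0,0,0,1],
    [-0.0018,-0.0001,0.0009,0,0,0,1],
    [-0.0018,-0.0001,0.0009,0,0,0,1],
    [-0.0018,-0.0001,0.0009,0,0,0,1]
  ]
}}

```text
time: 18.02
tool_pos: [0.6315, 0.0922, 0.0295]
tcp_rot: [[-0.091, 0.995, 0.048], [0.897, 0.103, -0.429], [-0.432, 0.004, -0.902]]
ft_force: [-1.2, 7.1, 5.6]
width: 0.0005
grasp_force: 3.7
```

Request:
{"method": "servo_tool", "body": {
  "targets": [
    [-0.0018,-0.0001,0.0009,0,0,0,1],
    [-0.0018,-0.0001,0.0009,0,0,0,1],
    [-0.0018,-0.0001,0.0009,0,0,0,1],
    [-0.0009,0,0.0004,0,0,0,1],
    [-0.0009,0,0.0004,0,0,0,1],
    [-0.0009,0,0.0004,0,0,0,1],
    [-0.0009,0,0.0004,0,0,0,1],
    [-0.0009,0,0.0004,0,0,0,1],
    [-0.0009,0,0.0004,0,0,0,1],
    [-0.0009,0,0.0004,0,0,0,1]
  ]
}}

```text
time: 18.85
tool_pos: [0.6323, 0.0791, 0.0295]
tcp_rot: [[-0.091, 0.995, 0.048], [0.897, 0.103, -0.43], [-0.432, 0.004, -0.902]]
ft_force: [-0.2, 6.6, 4.7]
width: 0.0009
grasp_force: 3.4
```

Request:
{"method": "servo_tool", "body": {
  "targets": [
    [-0.0009,0,0.0004,0,0,0,1],
    [-0.0009,0,0.0004,0,0,0,1],
    [-0.0009,0,0.0004,0,0,0,1],
    [-0.0009,0,0.0004,0,0,0,1],
    [-0.0009,0,0.0004,0,0,0,1],
    [-0.0009,0,0.0004,0,0,0,1],
    [-0.0009,0,0.0004,0,0,0,1],
    [-0.0009,0,0.0004,0,0,0,1],
    [-0.0009,0,0.0004,0,0,0,1],
    [-0.0009,0,0.0004,0,0,0,1]
  ]
}}

```text
time: 19.68
tool_pos: [0.6331, 0.0698, 0.0295]
tcp_rot: [[-0.092, 0.995, 0.048], [0.897, 0.103, -0.429], [-0.432, 0.004, -0.902]]
ft_force: [-0.1, 8.1, 4.2]
width: 0.0002
grasp_force: 3.6
```

```bash
python3 - <<'E'
from h import *
im=capture("side");cv2.imwrite("pics/p2full.png",im[...,::-1])
hs=cv2.cvtColor(im,cv2.COLOR_RGB2HSV)
m=(((hs[...,0]<4)|(hs[...,0]>176))&(hs[...,1]>230)&(hs[...,2]>120)).astype(np.uint8)
n,l,s,ce=cv2.connectedComponentsWithStats(m)
for i in range(1,n):
    if 30<s[i,4]<600:print(s[i],ce[i].round(1),onz("side",ce[i],.111)[:2].round(4))
E
```

```text
[313 174  13  10 111] [318.9 178.7] [ 0.6513 -0.1118]
[300 185  15  11 132] [307.3 189.8] [ 0.6494 -0.0632]
[289 197  15  12 142] [296.5 202.5] [ 0.6429 -0.0136]
[206 208   5  10  36] [207.9 212.7] [0.787  0.1448]
[277 210  16  12 143] [284.8 215.4] [0.6377 0.0358]
[175 244  16  13 160] [182.4 250.3] [0.7498 0.2616]
[329 310  12  14  95] [334.9 316. ] [0.3759 0.1821]
```

Request:
{"method": "servo_tool", "body": {
  "targets": [
    [-0.0009,0,0.0004,0,0,0,1],
    [-0.0009,0,0.0004,0,0,0,1],
    [-0.0009,0,0.0004,0,0,0,1],
    [0,0,0,0,0,0,1],
    [0,0,0,0,0,0,1],
    [0,0,0,0,0,0,1],
    [0,0,0,0,0,0,1],
    [0,0,0,0,0,0,1],
    [0,0,0,0,0,0,1],
    [0,0,0,0,0,0,1]
  ]
}}

```text
time: 20.57
tool_pos: [0.6335, 0.067, 0.0296]
tcp_rot: [[-0.092, 0.995, 0.048], [0.897, 0.103, -0.429], [-0.432, 0.004, -0.902]]
ft_force: [-0.8, 6.1, 3.4]
width: 0.0004
grasp_force: 3.7
```

Request:
{"method": "servo_tool", "body": {
  "targets": [
    [-0.0009,0,0.0004,0,0,0,1],
    [-0.0009,0,0.0004,0,0,0,1],
    [-0.0009,0,0.0004,0,0,0,1],
    [-0.0009,0,0.0004,0,0,0,1],
    [-0.0005,0,0.0002,0,0,0,1],
    [-0.0005,0,0.0002,0,0,0,1],
    [0,0,0,0,0,0,1],
    [0,0,0,0,0,0,1],
    [0,0,0,0,0,0,1],
    [0,0,0,0,0,0,1]
  ]
}}

```text
time: 21.4
tool_pos: [0.6338, 0.0648, 0.0296]
tcp_rot: [[-0.093, 0.994, 0.049], [0.899, 0.105, -0.426], [-0.428, 0.004, -0.904]]
ft_force: [-2.1, 9.7, 5.1]
width: 0.0004
grasp_force: 5.3
```

Request:
{"method": "servo_tool", "body": {
  "targets": [
    [-0.0009,0,0.0004,0,0,0,1],
    [-0.0009,0,0.0004,0,0,0,1],
    [-0.0009,0,0.0004,0,0,0,1],
    [0,0,0,0,0,0,1],
    [0,0,0,0,0,0,1],
    [0,0,0,0,0,0,1],
    [0,0,0,0,0,0,1],
    [0,0,0,0,0,0,1],
    [0,0,0,0,0,0,1],
    [0,0,0,0,0,0,1]
  ]
}}

```text
time: 22.23
tool_pos: [0.6338, 0.0646, 0.0295]
tcp_rot: [[-0.094, 0.994, 0.049], [0.9, 0.107, -0.422], [-0.425, 0.005, -0.905]]
ft_force: [-3.3, 13.6, 6.7]
width: 0.0006
grasp_force: 7.0
```

```bash
python3 - <<'E'
from h import *
s=read_state();print(s["ft_force"],s["tool_pos"])
im=capture("side");t=capture("top")
a=cv2.resize(im[165:265,262:362],None,fx=4,fy=4);b=cv2.resize(t[185:285,300:400],None,fx=4,fy=4)
cv2.imwrite("pics/p3.png",np.hstack([a,b])[...,::-1])
hs=cv2.cvtColor(im,cv2.COLOR_RGB2HSV)
m=(((hs[...,0]<4)|(hs[...,0]>176))&(hs[...,1]>230)&(hs[...,2]>120)).astype(np.uint8)
n,l,st,ce=cv2.connectedComponentsWithStats(m)
for i in range(1,n):
    if 100<st[i,4]<600:print(ce[i].round(1),onz("side",ce[i],.111)[:2].round(4))
E
```

```text
[-3.27480306 13.59327389  6.69395669] [0.63382354 0.06464001 0.02953454]
[319.9 177.6] [ 0.6516 -0.1163]
[308.3 188.6] [ 0.6499 -0.0681]
[297.6 201.1] [ 0.6436 -0.0189]
[286.2 214. ] [0.6379 0.0305]
[182.4 250.3] [0.75   0.2615]
```

View pics/p3.png

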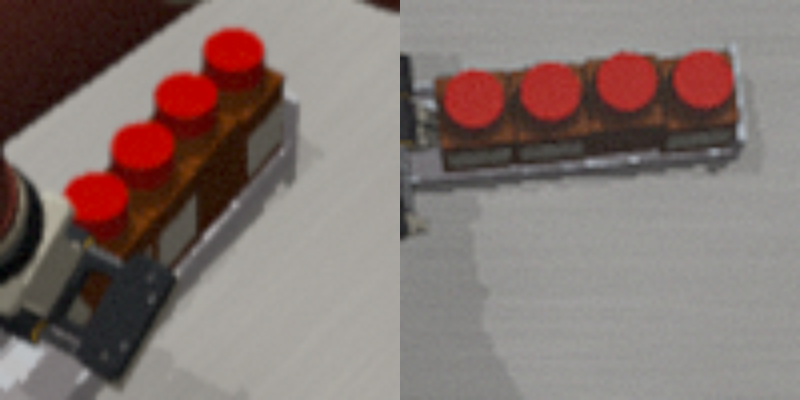

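The row is closed up against the stop: the force rises without motion, A has moved 5 mm, and no gaps show. I back off gently.

Request:
{"method": "servo_tool", "body": {
  "targets": [
    [0.0018,0,-0.0009,0,0,0,1],
    [0.0018,0,-0.0009,0,0,0,1],
    [0.0036,0,-0.0018,0,0,0,1],
    [0.009,0,-0.0044,0,0,0,1],
    [0.018,0,-0.0088,0,0,0,1],
    [0.018,0,-0.0088,0,0,0,1],
    [0,0,-0.03,0,0,0,1],
    [0,0,-0.035,0,0,0,1],
    [0,0,-0.035,0,0,0,1],
    [0,0,-0.035,0,0,0,1]
  ]
}}

```text
time: 23.17
tool_pos: [0.6208, 0.1696, 0.1524]
tcp_rot: [[-0.088, 0.995, 0.041], [0.893, 0.097, -0.439], [-0.441, -0.002, -0.898]]
ft_force: [1.6, -0.7, -1.3]
width: 0.0005
grasp_force: 0.0
```

```bash
python3 - <<'E'
from h import *
im=capture("side");t=capture("top")
a=cv2.resize(im[165:265,262:362],None,fx=4,fy=4);b=cv2.resize(t[185:285,300:400],None,fx=4,fy=4)
cv2.imwrite("pics/p4.png",np.hstack([a,b])[...,::-1])
for n,m,z in(("side",im,.111),("top",t,.113)):
    hs=cv2.cvtColor(m,cv2.COLOR_RGB2HSV)
    k=(((hs[...,0]<4)|(hs[...,0]>176))&(hs[...,1]>(230 if n=="side" else 170))&(hs[...,2]>120)).astype(np.uint8)
    nn,l,st,ce=cv2.connectedComponentsWithStats(k)
    for i in range(1,nn):
        if 60<st[i,4]<600:
            p=onz(n,ce[i],z)[:2]
            if .55<p[0]<.7:print(n,ce[i].round(1),p.round(4))
E
```

```text
side [320.  177.6] [ 0.6515 -0.1165]
side [308.3 188.7] [ 0.6499 -0.0679]
side [297.6 201.3] [ 0.6433 -0.0185]
side [285.9 214.1] [0.6382 0.0312]
top [356.3 205. ] [ 0.649 -0.067]
top [375.4 204.5] [ 0.6502 -0.1168]
top [337.2 207.4] [ 0.6426 -0.0174]
top [318.  209.3] [0.6375 0.0325]
```

View pics/p4.png

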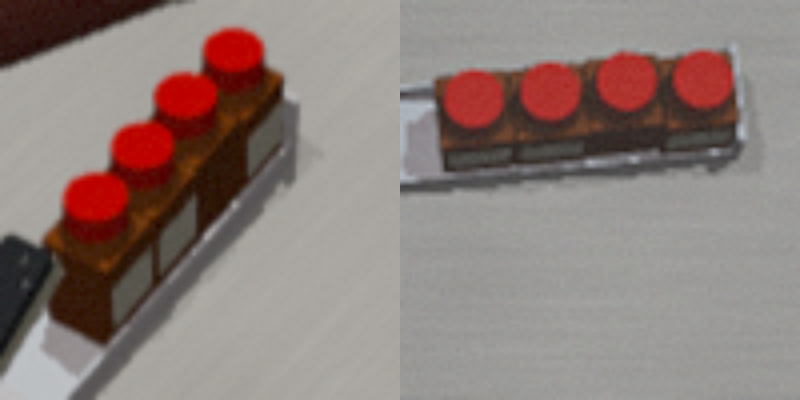

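All four jars stand upright with 50 mm spacing, the first against the stop, and the arm is clear of them.

```bash
python3 -c "
from cell import *
print(hand_in())"
```

```text
the job is handed in; nothing more can be done
None
```

The job is handed in at about 23 s: the fallen jar stands upright in the gap, and all four jars are together against the stop with no gaps. I never moved near the bottle, timer, bowl or look-alike jars, but did not measure them again at the end.

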